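# Wake and tare the balance under the red beaker

### The arm

A 7-joint arm with a two-finger parallel gripper is mounted at the origin on the work surface. World frame = base frame: x ahead of the robot, y to its left, z up, the work surface at z = 0. Lengths are in m, angles in rad, forces in N, time in s.
With the tool pointing down it reaches from about 0.4 to 0.85 m from the base axis. Payload 10.4 kg.
Tool frame: the origin (TCP) lies on the centre line of the jaws, within the pads' length; the fingertips stand 8 mm ahead of it and the grasp point (between the pads) lies 11 mm behind it (r.finger_overhang is the distance from the TCP to the fingertips, in m); z points along the fingers, y is the line along which they close (so a half turn about z gives the same grasp; the last joint's range is limited). The gripper opens to 87 mm and grips with 3 to 60 N. Pads are 19 mm wide; open, the fingers measure 117 mm over their backs; the gripper's body (75 mm by 190 mm) begins 51 mm behind the grasp point.
Start: joints at [1.187, 0.332, -0.065, 1.46, 0.022, 1.35, -0.088], TCP at [0.221, -0.585, 0.209] pointing down, gripper open.
Joint ranges: [-2.6, 2.6], [-0.5, 2.12], [-1.47, 1.34], [0.16, 2.42], [-1.27, 4.41], [0.06, 2.06], [-2.6, 2.6]. Speed limits (rad/s): [2.22, 2.22, 2.79, 2.79, 3.14, 3.14, 3.14].

### API

Orientations are given as a unit quaternion [x, y, z, w].
In Python, from bench import r, vision gives the robot as it stands.
- The arm moves only by the tool drive_tool, never from a script. Its argument "series" is a list of rows, each a list of 2 entries, a list of its own where there are three numbers: the shift along the world's x, y, z in cm, then the turn about the world's z in degrees. A call has exactly 10 rows; each row shifts and turns the commanded pose from where the row before left it; what a row does not reach is not made up. A row lasts 1/8 s, in which the tool goes at most 62.5 mm and 10.7 degrees, less where a joint would pass 70% of its speed; a pose out of reach is approached as far as the arm can. A call with a gripper value outside its range is refused whole. "hand" is the closure, from 0 (fully open) to 1 (shut), set as the call begins (left out, the last holds). The fingers move at their own pace and stop on an object; "newtons" is the grip in N (left out, the last holds). Time passes only in rows, so rows that do not move let the fingers close, or fill a call up. It gives the time, the measured TCP pose, the force, the opening and the grip force at its end, in the units of the state.
- r.read_state(): the state, without advancing time (a new reading comes with each control period).
- vision.camera(name): name is "side" or "top" or "wrist"; returns a dict with "color" (384x512x3 uint8, red, green, blue), "intrinsics" (3x3 intrinsics, pixels), "R" (3x3) and "t" (3): a world point X has camera coordinates R X + t; the wrist camera has in their place "mount" (4x4, takes a point from camera to tool coordinates, whose origin is the TCP and whose axes are the flange's). Camera axes: x right, y down, z forward; pixel columns grow to the right and rows downward; lengths in m; the calibration is good to about 2 mm. A picture is of the moment at which its call begins: read the wrist's pose just before it. There is no depth.
- r.close_job(): hands the job in; it is judged then, once.
The state is a dict: "time": time; "joint_positions": joint angles; "joint_vel": joint speeds; "joint_torque": joint torques, N m; "ee_pos": TCP position; "eef_rot": TCP orientation; "ft_force": force on the tool from outside, world axes, zero at the start; "torque": the same for the moment, N m; "width": finger opening in m; "grip_force": force on a finger pad.
Only numpy, scipy, OpenCV 4.12 (cv2) and the standard library are available. Lean on these libraries where they do the work, as an engineer would, in place of code of your own. Each camera call takes 0.05 s, during which the arm holds its last target. There are 200 camera calls.

### The job

The red beaker stands on one of the two balances: switch that balance on with a gentle press of its blue key, let the key come up, then zero it with a gentle press of its green key and withdraw. Press with the fingertips, do not press the yellow key, and leave the other balance and all the vessels untouched.

Things in the scene. Friction and masses are not known exactly. Their poses are not given: they have to be found in the camera images.
- balance_1: White bench balance that carries the red beaker; fixed to the bench, 240 mm deep (its x) by 190 mm wide (its y), flat case top 40 mm above the bench. Origin: centre of its underside. Its keys are near its -x edge (towards the robot), its round steel pan (130 mm across, top 52 mm above the bench) is centred at x +40 mm. Which of the two stands on the left varies.
- power_1_top (a point): Centre of the top face of the blue power key of balance_1: a round key 24 mm across in a grey collar (40 mm across, 12 mm above the case), at balance x -93 mm, y +58 mm. Keys are 58 mm apart. The top face is 64 mm above the bench when up.
- power_1 (a joint): Travel of the blue power key of balance_1, m: 0 up, 0.008 fully down. Soft spring: it starts to move at about 2.4 N, is 4 mm down at about 5 N and bottoms hard at 8 N; springs back by itself. Counts as pressed past 0.003 (aim for 4 to 6 mm; a push over 20 N is too rough).
- units_1_top (a point): Centre of the top face of the yellow units key of balance_1: a round key 24 mm across in a grey collar (40 mm across, 12 mm above the case), at balance x -93 mm, y 0 mm. Keys are 58 mm apart. The top face is 64 mm above the bench when up.
- units_1 (a joint): Travel of the yellow units key of balance_1, m: 0 up, 0.008 fully down. Soft spring: it starts to move at about 2.4 N, is 4 mm down at about 5 N and bottoms hard at 8 N; springs back by itself. Counts as pressed past 0.003 (aim for 4 to 6 mm; a push over 20 N is too rough).
- tare_1_top (a point): Centre of the top face of the green tare key of balance_1: a round key 24 mm across in a grey collar (40 mm across, 12 mm above the case), at balance x -93 mm, y -58 mm. Keys are 58 mm apart. The top face is 64 mm above the bench when up.
- tare_1 (a joint): Travel of the green tare key of balance_1, m: 0 up, 0.008 fully down. Soft spring: it starts to move at about 2.4 N, is 4 mm down at about 5 N and bottoms hard at 8 N; springs back by itself. Counts as pressed past 0.003 (aim for 4 to 6 mm; a push over 20 N is too rough).
- balance_2: White bench balance that carries the amber jar; fixed to the bench, 240 mm deep (its x) by 190 mm wide (its y), flat case top 40 mm above the bench. Origin: centre of its underside. Its keys are near its -x edge (towards the robot), its round steel pan (130 mm across, top 52 mm above the bench) is centred at x +40 mm. Same make as balance_1. To be left alone.
- power_2_top (a point): Centre of the top face of the blue power key of balance_2: a round key 24 mm across in a grey collar (40 mm across, 12 mm above the case), at balance x -93 mm, y +58 mm. Keys are 58 mm apart. The top face is 64 mm above the bench when up.
- power_2 (a joint): Travel of the blue power key of balance_2, m: 0 up, 0.008 fully down. Soft spring: it starts to move at about 2.4 N, is 4 mm down at about 5 N and bottoms hard at 8 N; springs back by itself. Counts as pressed past 0.003 (aim for 4 to 6 mm; a push over 20 N is too rough).
- units_2_top (a point): Centre of the top face of the yellow units key of balance_2: a round key 24 mm across in a grey collar (40 mm across, 12 mm above the case), at balance x -93 mm, y 0 mm. Keys are 58 mm apart. The top face is 64 mm above the bench when up.
- units_2 (a joint): Travel of the yellow units key of balance_2, m: 0 up, 0.008 fully down. Soft spring: it starts to move at about 2.4 N, is 4 mm down at about 5 N and bottoms hard at 8 N; springs back by itself. Counts as pressed past 0.003 (aim for 4 to 6 mm; a push over 20 N is too rough).
- tare_2_top (a point): Centre of the top face of the green tare key of balance_2: a round key 24 mm across in a grey collar (40 mm across, 12 mm above the case), at balance x -93 mm, y -58 mm. Keys are 58 mm apart. The top face is 64 mm above the bench when up.
- tare_2 (a joint): Travel of the green tare key of balance_2, m: 0 up, 0.008 fully down. Soft spring: it starts to move at about 2.4 N, is 4 mm down at about 5 N and bottoms hard at 8 N; springs back by itself. Counts as pressed past 0.003 (aim for 4 to 6 mm; a push over 20 N is too rough).
- beaker: Empty red plastic beaker, 72 mm across the rim, 80 mm tall, loose on the pan of balance_1 (within 10 mm of the pan's centre). Origin: centre of its underside.
- jar: Amber glass jar with black cap, 66 mm across, 80 mm tall, loose on the pan of balance_2. Origin: centre of its underside.
- pot: Small orange pigment pot with white cap, 40 mm across, 42 mm tall, loose on the bench between the balances. Origin: centre of its underside.
- cylinder: Clear plastic measuring cylinder, 56 mm across, 150 mm tall, loose on the bench, between the balances and beyond the pot. Origin: centre of its underside.

How it is judged:
By the outcome, as a careful person would: the job done as asked, in the order asked, and still so for the second after the job is handed in, with the robot touching nothing.
It also fails if it takes over 40 s, if anything falls off the work surface, if the arm or the gripper's body presses on something with over 40 N, if the wrist force passes 120 N, or if a joint passes its speed limit or range.

## Working session

There is one attempt and no reset: what is moved stays moved. The work goes in short steps, Python scripts to look and compute and a tool call to move; the robot and the scene stay as the last step left them, time stands still between calls to the robot, and variables do not carry over. Pictures are saved under pics/ and viewed, at most 10 in all, crops included, and the job is handed in when it is done.

Besides the shell and the picture viewer there is one more tool, called as a command line: name --argument value ..., lists and objects as JSON in quotes. drive_tool: Moves the arm, as the interface text tells. Its arguments: {"type":"object","properties":{"series":{"type":"array"},"hand":{"type":"number"},"newtons":{"type":"number"}},"required":["series"]}

```bash
mkdir -p pics; python3 - <<'E'
from bench import r, vision
import cv2,pickle
d={}
for n in("top","side"):
    c=vision.camera(n); d[n]=c; cv2.imwrite(f"pics/{n}1.png",cv2.resize(c["color"][:,:,::-1],(800,600),interpolation=cv2.INTER_CUBIC))
    print(n,c["intrinsics"].tolist(),c["R"].round(3).tolist(),c["t"])
pickle.dump(d,open("c.pkl","wb"))
s=r.read_state();print(s,r.finger_overhang)
E
```

```text
top [[380.2140801232766, 0.0, 258.4697054755814], [0.0, 380.2140801232766, 185.26218577540993], [0.0, 0.0, 1.0]] [[-0.01, -1.0, 0.028], [-0.995, 0.007, -0.096], [0.096, -0.029, -0.995]] [-0.02366225  0.61888164  0.90266273]
side [[495.0448183293177, 0.0, 240.3201059172017], [0.0, 495.0448183293177, 194.84425853388655], [0.0, 0.0, 1.0]] [[0.752, -0.659, 0.008], [-0.52, -0.601, -0.607], [0.405, 0.453, -0.795]] [-0.47475863  0.33912964  0.82935413]
{'time': 0.1, 'joint_positions': array([ 1.18743033,  0.33280402, -0.06470224,  1.46081683,  0.02156481,
        1.34990043, -0.08847462]), 'joint_vel': array([ 0.00013207, -0.00033902,  0.00119672, -0.00265678,  0.00197013,
        0.00064641,  0.0003316 ]), 'joint_torque': array([ 5.36069365e-04, -6.24549866e+01,  2.40869861e-02, -3.90718281e+01,
       -6.14490663e-02,  3.66102043e-02,  8.71212342e-05]), 'ee_pos': array([ 0.22050706, -0.58443882,  0.20865575]), 'eef_rot': array([ 9.83771445e-01,  1.79425091e-01, -1.20354676e-04, -6.05785816e-04]), 'ft_force': array([0.08219484, 0.97749079, 0.08860121]), 'torque': array([-0.01576753,  0.01867701, -0.01679337]), 'grip_force': 0.0, 'width': 0.08716461916691125} 0.008
```

View pics/top1.png

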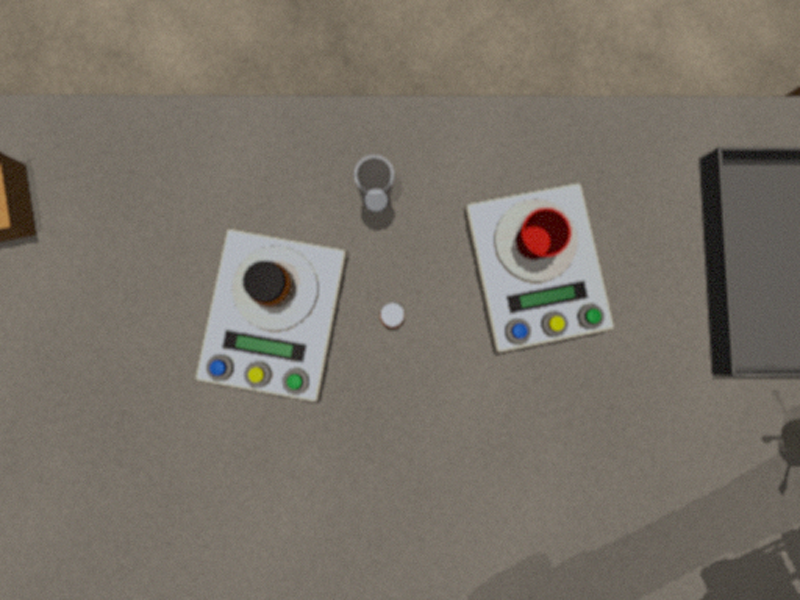

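```bash
python3 - <<'E'
import pickle,numpy as np
from scipy.spatial.transform import Rotation as Ro
c=pickle.load(open("c.pkl","rb"))["top"]
K,R,t=map(np.array,(c["intrinsics"],c["R"],c["t"]))
C=-R.T@t;P=[]
for u,v in((518.5,330.5),(555,323.5),(592.5,316)):
    d=R.T@np.linalg.solve(K,[(u+.5)*.64-.5,(v+.5)*.64-.5,1]);P.append(C+d*(.064-C[2])/d[2])
P=np.array(P);print(P.round(4)); v=P[0]-P[2];print(np.linalg.norm(v),"yaw",np.degrees(np.arctan2(-v[0],v[1])))
print(Ro.from_quat([9.83771445e-01,1.79425091e-01,0,0]).as_matrix().round(3))
print((P-[.2205,-.5844,.064]).round(4)*100)
E
```

```text
[[ 0.5523 -0.2002  0.064 ]
 [ 0.5624 -0.2561  0.064 ]
 [ 0.5733 -0.3139  0.064 ]]
0.11569311742930063 yaw 10.45042511711143
[[ 0.936  0.353  0.   ]
 [ 0.353 -0.936  0.   ]
 [ 0.     0.    -1.   ]]
[[33.18 38.42 -0.  ]
 [34.19 32.83 -0.  ]
 [35.28 27.05 -0.  ]]
```

View pics/side1.png

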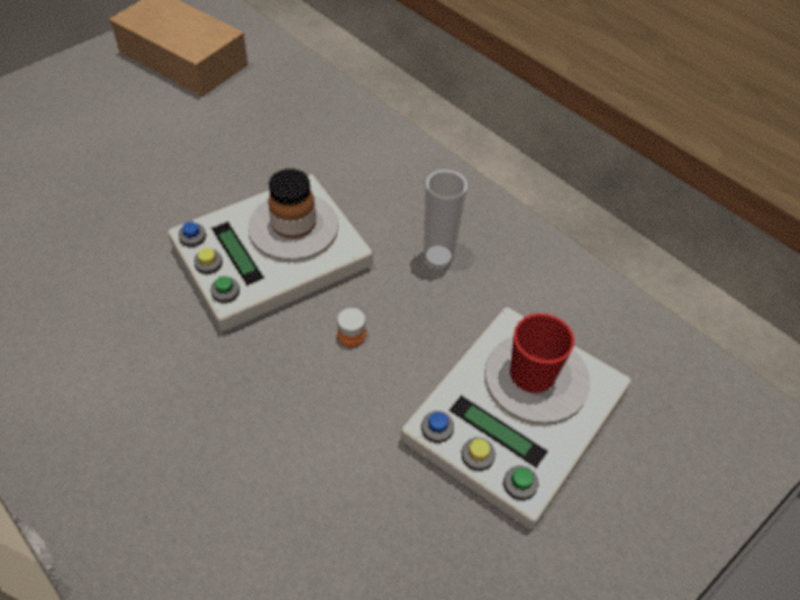

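The top and side pictures both show the red beaker on the right balance. Its keys in the top picture are blue (518,331), yellow (555,324) and green (592,317).

drive_tool --series '[[[3.3,3.8,0],-1],[[3.3,3.8,0],-1],[[3.3,3.8,0],-1],[[3.3,3.8,0],-1],[[3.3,3.8,0],-1],[[3.3,3.8,0],-1],[[3.3,3.8,0],-1],[[3.3,3.8,0],-1],[[3.3,3.8,0],-1],[[3.3,3.8,0],-1]]' --hand 1 --newtons 10

```text
time: 1.35
ee_pos: [0.5513, -0.2035, 0.2091]
eef_rot: [0.996, 0.093, -0.0, 0.0]
ft_force: [0.1, -0.0, 0.0]
width: 0.0017
grip_force: 0.0
```

drive_tool --series '[[[0.1,0.3,-1],0],[[0,0,-2],0],[[0,0,-2],0],[[0,0,-2],0],[[0,0,-1.5],0],[[0,0,-1],0],[[0,0,-0.5],0],[[0,0,0],0],[[0,0,0],0],[[0,0,0],0]]'

```text
time: 2.6
ee_pos: [0.5519, -0.2019, 0.1099]
eef_rot: [0.996, 0.093, 0.0, 0.0]
ft_force: [0.3, -0.0, 0.3]
width: 0.0005
grip_force: 0.0
```

```bash
python3 - <<'E'
from bench import r, vision
import cv2,numpy as np
from scipy.spatial.transform import Rotation as Ro
s=r.read_state();c=vision.camera("wrist")
cv2.imwrite("pics/w1.png",cv2.resize(c["color"][:,:,::-1],(800,600),interpolation=cv2.INTER_CUBIC))
print(s["ee_pos"],s["ft_force"],s["width"])
M=np.array(c["mount"]);K=np.array(c["intrinsics"]);Rw=Ro.from_quat(s["eef_rot"]).as_matrix()
for n,X in(("blue",[.5523,-.2002,.064]),("yel",[.5624,-.2561,.064]),("tip",s["ee_pos"]+Rw@[0,0,.008])):
    p=np.linalg.inv(M)@np.r_[Rw.T@(np.array(X)-s["ee_pos"]),1];q=K@p[:3];print(n,q[:2]/q[2]*800/512)
E
```

```text
[ 0.55193569 -0.20187767  0.10986374] [ 0.30227235 -0.00160793  0.34236544] 0.0004623058592500495
blue [391.54193134 318.00655632]
yel [497.87649077 318.91924384]
tip [394.06866128 345.17964215]
```

View pics/w1.png

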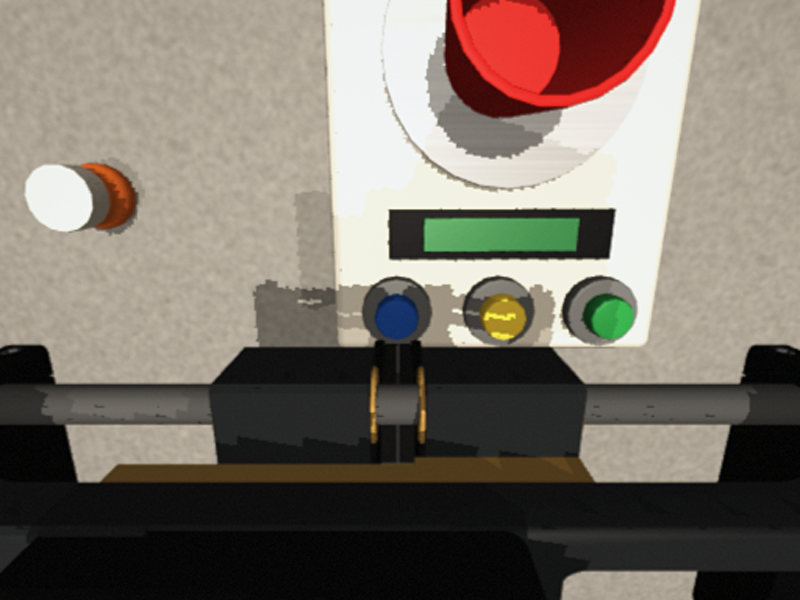

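In the wrist picture the blue key is at (397,317) and the yellow at (504,319), within 3 mm of prediction. The fingertips are lined up over blue, so I'll press it.

drive_tool --series '[[[0,0,-0.8],0],[[0,0,-0.8],0],[[0,0,-0.8],0],[[0,0,-0.6],0],[[0,0,-0.4],0],[[0,0,-0.2],0],[[0,0,-0.2],0],[[0,0,-0.2],0],[[0,0,-0.2],0],[[0,0,0],0]]'

```text
time: 3.9
ee_pos: [0.5516, -0.2018, 0.0672]
eef_rot: [0.996, 0.093, -0.0, 0.0]
ft_force: [-0.2, -0.3, 0.8]
width: 0.0001
grip_force: 0.0
```

```bash
python3 - <<'E'
from bench import r, vision
import cv2,numpy as np
c=vision.camera("wrist");d=vision.camera("side")
s=r.read_state();print(s["ee_pos"],s["ft_force"],s["torque"])
a=cv2.resize(c["color"][190:270,200:312,::-1],(800,571),interpolation=cv2.INTER_CUBIC)
a=cv2.resize(c["color"][160:280,160:360,::-1],(400,240));b=cv2.resize(d["color"][230:350,220:420,::-1],(800,480),interpolation=cv2.INTER_CUBIC)
b=cv2.resize(b,(600,360));a=cv2.resize(a,(400,240))
z=np.zeros((600,600,3),np.uint8);z[:360]=b;z[360:,:400]=a
cv2.imwrite("pics/p1.png",z)
E
```

```text
[ 0.55169848 -0.20179708  0.06740785] [ 0.28544108  0.35110842 -0.10262801] [-0.00983166  0.04673452 -0.03554417]
```

View pics/p1.png

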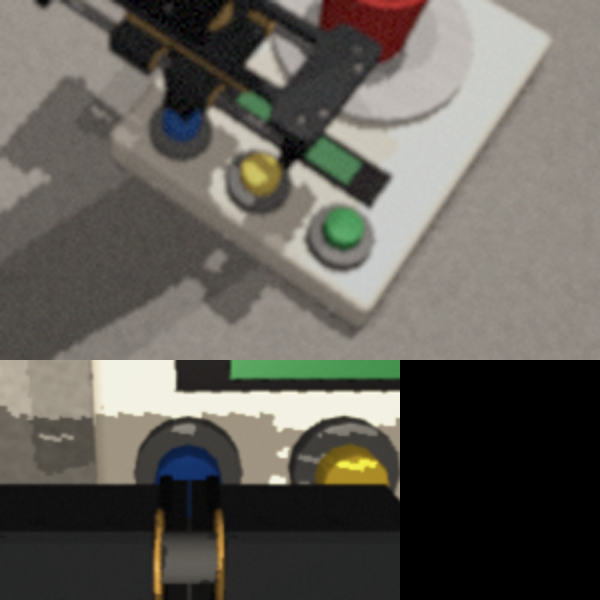

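The tips are over the blue key at about (180,120), but there is no force yet. I'll go on in small steps guided by force.

drive_tool --series '[[[0,0,-0.1],0],[[0,0,-0.1],0],[[0,0,-0.1],0],[[0,0,0],0],[[0,0,0],0],[[0,0,0],0],[[0,0,0],0],[[0,0,0],0],[[0,0,0],0],[[0,0,0],0]]'

```text
time: 5.25
ee_pos: [0.5517, -0.2018, 0.0644]
eef_rot: [0.996, 0.093, -0.0, 0.0]
ft_force: [0.1, -0.1, 0.1]
width: 0.0006
grip_force: 0.0
```

```bash
python3 - <<'E'
from bench import r, vision
import cv2,numpy as np
from scipy.spatial.transform import Rotation as Ro
s=r.read_state();d=vision.camera("side");w=vision.camera("wrist")
f=8;x0,y0=240,240
b=cv2.resize(d["color"][y0:y0+72,x0:x0+72,::-1],None,fx=f,fy=f,interpolation=cv2.INTER_CUBIC)
def pr(X):
    q=d["intrinsics"]@(d["R"]@np.array(X)+d["t"]);return ((q[:2]/q[2]-[x0,y0]+.5)*f).round(1)
e=s["ee_pos"];print("tip",pr(e-[0,0,.008]),"tcp",pr(e))
for z in(.064,.056,.052):print(z,pr([.5523,-.2002,z]),"yel",pr([.5624,-.2561,z]))
print(s["ft_force"],s["ee_pos"],s["torque"])
cv2.imwrite("pics/p2.png",b)
E
```

```text
tip [324.6 244.7] tcp [327.1 227.8]
0.064 [324.2 222.4] yel [529.5 362.2]
0.056 [321.8 239.3] yel [525.5 378.6]
0.052 [320.5 247.7] yel [523.5 386.7]
[ 0.11021168 -0.07346182  0.06071173] [ 0.55165446 -0.20176716  0.06436676] [ 0.0006628   0.00568857 -0.01958362]
```

View pics/p2.png

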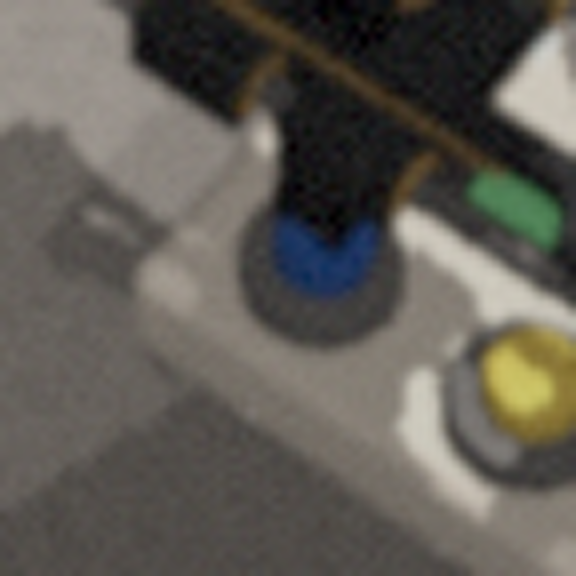

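The side crop shows the fingertip corner at (330,245) and the blue cap at about (325,250). From that geometry, the closed tips end about 15 mm higher than nominal and are still above the key. I'll keep descending by force.

drive_tool --series '[[[0,0,-0.1],0],[[0,0,-0.1],0],[[0,0,-0.1],0],[[0,0,-0.1],0],[[0,0,-0.1],0],[[0,0,-0.1],0],[[0,0,0],0],[[0,0,0],0],[[0,0,0],0],[[0,0,0],0]]'

```text
time: 6.6
ee_pos: [0.5517, -0.2018, 0.0584]
eef_rot: [0.996, 0.093, 0.0, 0.0]
ft_force: [-0.2, 0.8, 0.9]
width: 0.0003
grip_force: 0.0
```

drive_tool --series '[[[0,0,-0.1],0],[[0,0,-0.1],0],[[0,0,-0.1],0],[[0,0,-0.1],0],[[0,0,0],0],[[0,0,0],0],[[0,0,0],0],[[0,0,0],0],[[0,0,0],0],[[0,0,0],0]]'

```text
time: 7.85
ee_pos: [0.5517, -0.2018, 0.0544]
eef_rot: [0.996, 0.093, 0.0, 0.0]
ft_force: [-0.1, -0.2, -0.2]
width: 0.0009
grip_force: 0.0
```

```bash
python3 - <<'E'
from bench import r, vision
import cv2,numpy as np
s=r.read_state();d=vision.camera("side");w=vision.camera("wrist")
b=cv2.resize(d["color"][240:312,240:312,::-1],(400,400),interpolation=cv2.INTER_CUBIC)
a=cv2.resize(w["color"][170:242,215:287,::-1],(400,400),interpolation=cv2.INTER_CUBIC)
print(s["ft_force"],s["ee_pos"],s["torque"])
cv2.imwrite("pics/p3.png",np.hstack([b,a]))
E
```

```text
[-0.09249726 -0.20116146 -0.16122072] [ 0.55167778 -0.2017623   0.05438793] [ 0.02389386 -0.060818    0.00261205]
```

View pics/p3.png

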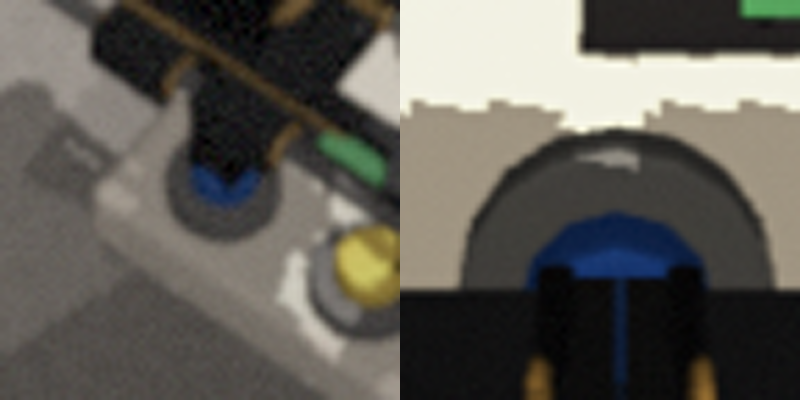

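The side view (left) puts the tip corner at (228,187), still slightly above the blue cap. The wrist view (right) shows the tips inside the key's outline, so I'll keep lowering.

drive_tool --series '[[[0,0,-0.1],0],[[0,0,-0.1],0],[[0,0,-0.1],0],[[0,0,0],0],[[0,0,0],0],[[0,0,0],0],[[0,0,0],0],[[0,0,0],0],[[0,0,0],0],[[0,0,0],0]]'

```text
time: 9.2
ee_pos: [0.5517, -0.2018, 0.0514]
eef_rot: [0.996, 0.093, 0.0, 0.0]
ft_force: [0.0, 0.0, 0.2]
width: 0.0002
grip_force: 0.1
```

drive_tool --series '[[[0,0,-0.1],0],[[0,0,-0.1],0],[[0,0,0],0],[[0,0,0],0],[[0,0,0],0],[[0,0,0],0],[[0,0,0],0],[[0,0,0],0],[[0,0,0],0],[[0,0,0],0]]'

```text
time: 10.45
ee_pos: [0.5517, -0.2018, 0.0494]
eef_rot: [0.996, 0.093, 0.0, 0.0]
ft_force: [-1.2, 0.8, 3.6]
width: 0.0006
grip_force: 1.8
```

```bash
python3 - <<'E'
from bench import r, vision
import cv2,numpy as np
s=r.read_state();d=vision.camera("side");w=vision.camera("wrist");t=vision.camera("top")
b=cv2.resize(d["color"][210:320,220:320,::-1],(400,440),interpolation=cv2.INTER_CUBIC)
a=cv2.resize(w["color"][170:280,206:306,::-1],(400,440),interpolation=cv2.INTER_CUBIC)
print(s["ft_force"],s["ee_pos"],s["joint_torque"].round(2))
cv2.imwrite("pics/p4.png",np.hstack([b,a]))
E
```

```text
[-1.15789328  0.77574749  3.6175858 ] [ 0.55169821 -0.20178612  0.04940852] [ 1.000e-02 -5.924e+01 -4.310e+00 -3.314e+01  3.000e-02 -4.200e-01
  0.000e+00]
```

View pics/p4.png

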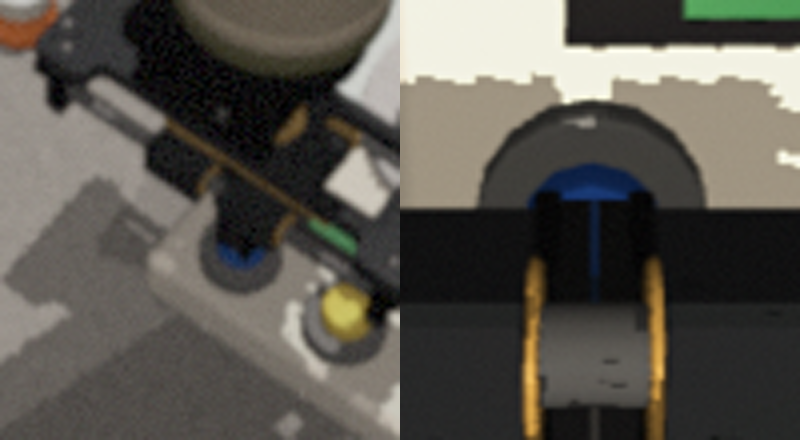

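Contact is confirmed at 3.6 N, with the tips centred on the blue key in both views. I'll press 3 mm more, then release upward.

drive_tool --series '[[[0,0,-0.1],0],[[0,0,-0.1],0],[[0,0,-0.1],0],[[0,0,0],0],[[0,0,0],0],[[0,0,0],0],[[0,0,0],0],[[0,0,0],0],[[0,0,0],0],[[0,0,0],0]]'

```text
time: 11.85
ee_pos: [0.5517, -0.2018, 0.0465]
eef_rot: [0.996, 0.093, 0.0, 0.0]
ft_force: [-1.7, 0.5, 5.1]
width: 0.0003
grip_force: 2.8
```

drive_tool --series '[[[0,0,-0.08],0],[[0,0,0],0],[[0,0,0],0],[[0,0,0.5],0],[[0,0,0.5],0],[[0,0,1],0],[[0,0,1],0],[[0,0,0.5],0],[[0,0,0],0],[[0,0,0],0]]'

```text
time: 13.1
ee_pos: [0.5515, -0.2017, 0.0803]
eef_rot: [0.996, 0.093, -0.0, -0.0]
ft_force: [-0.5, -0.4, -0.8]
width: 0.0008
grip_force: 0.0
```

drive_tool --series '[[[0.2,-1.4,0],0],[[0.4,-2,0],0],[[0.4,-2,0],0],[[0.4,-2,0],0],[[0.4,-2,0],0],[[0.3,-1.5,0],0],[[0.1,-0.5,0],0],[[0,0,0],0],[[0,0,0],0],[[0,0,0],0]]'

```text
time: 14.35
ee_pos: [0.5738, -0.3151, 0.0807]
eef_rot: [0.996, 0.093, 0.0, -0.0]
ft_force: [-0.4, 1.0, -0.1]
width: 0.0005
grip_force: 0.0
```

```bash
python3 - <<'E'
from bench import r, vision
import cv2,numpy as np
s=r.read_state();d=vision.camera("side");w=vision.camera("wrist")
b=cv2.resize(d["color"][220:345,225:365,::-1],(448,400),interpolation=cv2.INTER_CUBIC)
a=cv2.resize(w["color"][170:280,206:306,::-1],(364,400),interpolation=cv2.INTER_CUBIC)
a=cv2.resize(a,(352,400))
print(s["ft_force"],s["ee_pos"],s["width"])
cv2.imwrite("pics/p5.png",np.hstack([b,a]))
E
```

```text
[-0.35082029  1.01097603 -0.11644004] [ 0.57377986 -0.31508689  0.08069788] 0.0004943362929524772
```

View pics/p5.png

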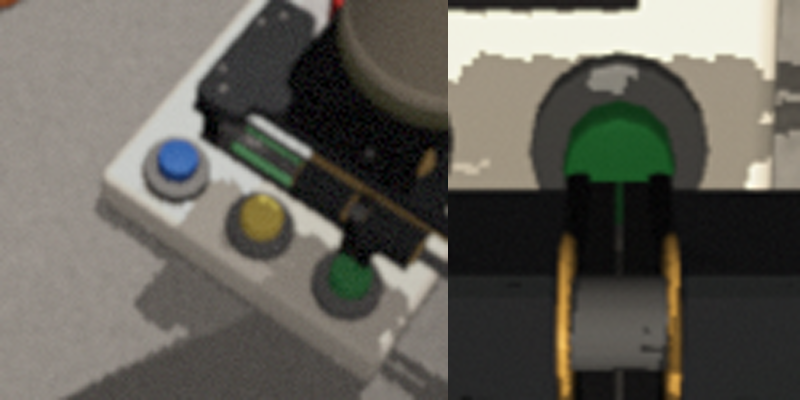

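Blue has come up at (178,160) in the left view, and the tips sit centred over green at (620,145) in the right view. Pressing green now.

drive_tool --series '[[[0,0,-0.8],0],[[0,0,-0.8],0],[[0,0,-0.6],0],[[0,0,-0.4],0],[[0,0,-0.2],0],[[0,0,-0.2],0],[[0,0,-0.1],0],[[0,0,-0.1],0],[[0,0,0],0],[[0,0,0],0]]'

```text
time: 15.7
ee_pos: [0.5738, -0.3158, 0.0488]
eef_rot: [0.996, 0.093, 0.0, 0.0]
ft_force: [-0.4, 0.8, 4.1]
width: 0.0006
grip_force: 2.0
```

drive_tool --series '[[[0,0,-0.1],0],[[0,0,-0.1],0],[[0,0,0],0],[[0,0,0],0],[[0,0,0],0],[[0,0,0],0],[[0,0,0],0],[[0,0,0],0],[[0,0,0],0],[[0,0,0],0]]'

```text
time: 16.95
ee_pos: [0.5738, -0.3158, 0.0467]
eef_rot: [0.996, 0.093, 0.0, 0.0]
ft_force: [-2.0, 0.5, 5.9]
width: 0.0003
grip_force: 2.7
```

5.9 N is about 5 mm down, so I'll withdraw.

drive_tool --series '[[[0,0,0],0],[[0,0,0.5],0],[[0,0,0.5],0],[[0,0,1],0],[[0,0,2],0],[[0,0,3],0],[[0,0,4],0],[[0,0,3],0],[[0,0,1],0],[[0,0,0],0]]'

```text
time: 18.2
ee_pos: [0.5738, -0.3158, 0.197]
eef_rot: [0.996, 0.093, 0.0, 0.0]
ft_force: [0.3, 0.6, -0.3]
width: 0.0005
grip_force: 0.0
```

drive_tool --series '[[[-1,0,0],0],[[-2,-1,0],0],[[-3,-2,0],0],[[-3,-3,0],0],[[-3,-3,0],0],[[-3,-3,0],0],[[-2,-2,0],0],[[-1,-1,0],0],[[0,0,0],0],[[0,0,0],0]]'

```text
time: 19.45
ee_pos: [0.3947, -0.4646, 0.1965]
eef_rot: [0.996, 0.094, 0.0, -0.0]
ft_force: [0.6, 0.3, -0.2]
width: 0.0006
grip_force: 0.0
```

```bash
python3 - <<'E'
from bench import r, vision
import cv2
s=r.read_state();d=vision.camera("side")
print(s["ft_force"],s["ee_pos"],s["time"])
cv2.imwrite("pics/p6.png",cv2.resize(d["color"][:,:,::-1],(800,600),interpolation=cv2.INTER_CUBIC))
E
```

```text
[ 0.58089483  0.29624851 -0.1687533 ] [ 0.39466683 -0.46457876  0.19645961] 19.45
```

View pics/p6.png

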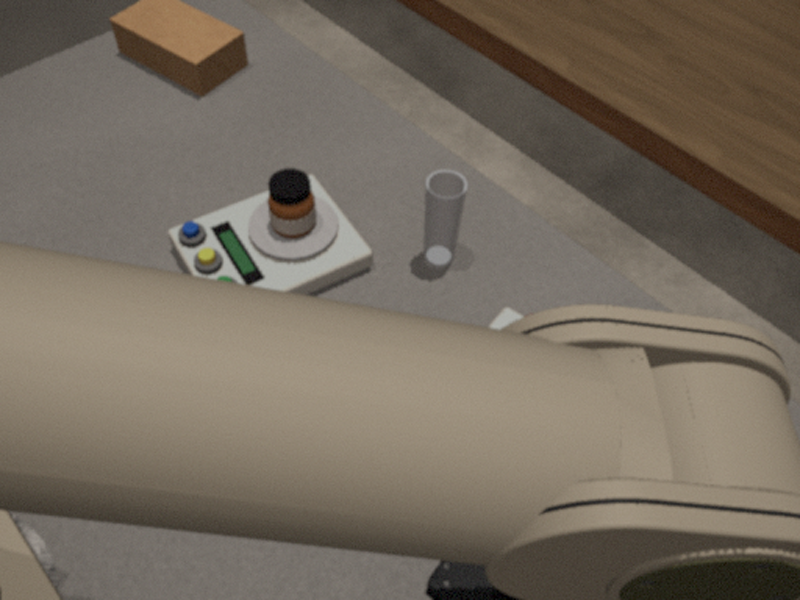

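The arm blocks the side view of balance 1, but the jar and cylinder are unmoved at (290,200) and (443,220), and the tool is clear with no force on it. Handing in.

```bash
python3 -c "
from bench import r
print(r.close_job())"
```

```text
the job is handed in; nothing more can be done
None
```

I pressed the red-beaker balance's blue key (5.1 N measured, then about 0.8 mm further), saw it come back up, then pressed green (5.9 N) and withdrew; the job is handed in, but the arm blocked my last view of that balance, so I saw neither the green key come up nor the beaker and pot afterwards.

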